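# Shut and lock the filings box

## Task

Shut and lock the filings box in the sweep tray: its lid was dropped on while the bolt was still shot. Draw the locking knob on the front out until it stays out, press the lid down until the sprung catch at each end has snapped over its edge, then push the knob fully home so that the bolt locks the lid. Press by feel, never with more than 50 N on the lid, and leave the tools around the box where they lie.

Things in the scene. Friction and masses are not known exactly. Their poses are not given: they have to be found in the camera images.
- filings_box: grey metal box, 84 x 130 mm, rim 48 mm high, screwed down by a dark base plate (106 x 180 x 3 mm). Origin: centre of its underside. x: from its front (knob side) to its back; y: along it, to its left end; z: up. A springy gasket stands 3 mm over the rim. Steel catch housings (38 mm wide) at both ends: |y| = 65 to 81 mm, up to z = 64.5 mm. Lid shut: its underside 48 to 50 mm over this origin.
- box_lid: loose aluminium lid: plate 84 x 130 x 5 mm, centring skirt, tongue under its front for the bolt, steel lifting knob on top (19 mm across, 13 mm high). Origin: centre of the plate's underside; axes as the box's. It starts level, 60 mm over the box's origin, on the two catches' slopes and just over the shot bolt. Each end needs about 15 to 25 N to pass its catch; it drops 11 mm in all.
- lid_left (a point): point on the lid's top face, 45 mm from its centre towards its left end (+y of the box), a good place to press
- lid_right (a point): point on the lid's top face, 45 mm from its centre towards its right end (-y of the box), a good place to press
- catch_left (a joint): sprung steel catch nose at the left end (31 mm wide, sloped on top, flat below): 0 m fully forward, reaching 3 mm in over the lid's edge with its flat underside 54.2 mm above the box's origin; grows to 0.006 m as it is pushed outward. It springs back to 0 once the lid's edge is past it.
- catch_right (a joint): the same catch at the right end
- lock_knob (a joint): travel of the locking knob and its bolt: 0 m home (bolt shot), 0.013 m drawn fully out to the front (-x of the box). A detent holds it at either end and takes about 6 N to pass half way. The bolt (6 mm thick, axis 32 mm over the box's origin) goes home with the lid open, or through the tongue with the lid shut or nearly shut; otherwise the tongue's foot blocks it.
- knob_grip (a point): centre of the grip of the black pull knob: round, axis along x of the box, grip 22 mm in diameter and 10 mm long, with a thinner neck (15 mm) behind it towards the box. With the knob home it lies 75 mm in front of the box's origin and 32 mm above the tray floor.
- knob_face (a point): centre of the knob's front end face, 7 mm in front of knob_grip: push here to send it home
- pliers_teal: flat-nose pliers with teal handles, 36 x 149 x 12 mm, lying in the tray: leave alone
- wire_spool: spool of copper binding wire standing on its flange, 52 mm across and 28 mm high: leave alone
- brush: wooden brass-bristle brush, 15 x 150 x 23 mm, lying in the tray: leave alone

How it is judged:
By the outcome, as a careful person would: the job done as asked, in the order asked, and still so for the second after the job is handed in, with the robot touching nothing.
It also fails if it takes over 48 s, if anything falls off the work surface, if the arm or the gripper's body presses on something with over 40 N, if the wrist force passes 120 N, or if a joint passes its speed limit or range.

## Robot

A 6-joint arm with a two-finger parallel gripper is mounted at the origin on a cart in front of the work surface, level with it; the furniture and walls round the work are solid. World frame = base frame: x ahead of the robot, y to its left, z up, the work surface at z = 0. Lengths are in m, angles in rad, forces in N, time in s.
With the tool pointing down it reaches from about 0.375 to 0.9 m from the base axis. Payload 3.1 kg.
Tool frame: the origin (TCP) lies between the finger pads; the fingertips stand 8 mm ahead of it and the grasp point (between the pads) lies 11 mm behind it; z points along the fingers, y is the line along which they close (so a half turn about z gives the same grasp; the last joint's range is limited). The gripper opens to 87 mm and grips with 3 to 60 N. Pads are 19 mm wide; open, the fingers measure 117 mm over their backs; the gripper's body (75 mm by 190 mm) begins 51 mm behind the grasp point.
Start: joints at [-1.419, 0.527, 1.433, -0, 1.181, -0.178], TCP at [0.202, -0.591, 0.231] pointing down, gripper open.
Joint ranges: [-3.08, 3.08], [-0.75, 2.2], [0.22, 2.44], [-1.43, 4.57], [0, 2.65], [-2.85, 2.85]. Speed limits (rad/s): [2.79, 2.79, 3.14, 3.14, 3.14, 3.14].

## Interface

Orientations are given as a unit quaternion [x, y, z, w].
In Python, from rig import robot gives the robot as it stands.
- The arm moves only by the tool move_arm, never from a script. Its argument "motion" is text: rows parted by semicolons, each of 5 numbers parted by spaces: the opening, from -1 (shut) to 1 (fully open), then the shift along the tool's x, y, z normalised to -1 to 1, where 1 is 0.2 m, then the turn about the tool's z normalised to -1 to 1, where 1 is pi rad. A call has 1 to 12 rows; each row is the pose to reach, as a shift and turn from the pose commanded when the call began, along the tool's axes at that moment, turning the shorter way round; what a row does not reach only later rows make up. A row lasts 1/12 s, in which the tool goes at most 41.7 mm and 7.16 degrees, less where a joint would pass 70% of its speed; a pose out of reach is approached as far as the arm can. A call with a number of a shift or a turn outside -1 to 1 is refused whole. A call with a gripper value outside its range is refused whole. The fingers move at their own pace and stop on an object; "newtons" is the grip in N (left out, the last holds). Time passes only in rows, so rows that repeat a pose let the fingers close. It gives the time, the measured TCP pose, the force, the opening and the grip force at its end, in the units of the state.
- robot.get_obs(): the state, without advancing time (a new reading comes with each control period).
- robot.camera(name): name is "scene" or "side" or "wrist"; returns (picture, depth): 420x560x3 uint8, red, green, blue; 420x560 float32, m along the optical axis (not along the pixel's ray), 0 where there is no reading.
- robot.camera_model(name): a dict with "mtx" (3x3 intrinsics, pixels), "position" and "attitude" of the camera in the world. Camera axes: x right, y down, z forward; pixel columns grow to the right and rows downward; lengths in m; the calibration is good to about 2 mm. A picture is of the moment at which its call begins: read the wrist's pose just before it. camera_model takes no time and is no camera call; for the wrist camera it gives the pose at the moment of the call.
- robot.hand_in(): hands the job in; it is judged then, once.
The state is a dict: "time": time; "q": joint angles; "joint_velocities": joint speeds; "joint_torque": joint torques, N m; "position": TCP position; "tool_rot": TCP orientation; "ft_force": force on the tool from outside, world axes, zero at the start; "moment": the same for the moment, N m; "grip_width": finger opening in m; "grip_force": force on a finger pad.
Only numpy, scipy, OpenCV 4.12 (cv2) and the standard library are available. Lean on these libraries where they do the work, as an engineer would, in place of code of your own. Each camera call takes 0.05 s, during which the arm holds its last target. There are 200 camera calls.

## Working session

There is one attempt and no reset: what is moved stays moved. The work goes in short steps, Python scripts to look and compute and a tool call to move; the robot and the scene stay as the last step left them, time stands still between calls to the robot, and variables do not carry over. Pictures are saved under pics/ and viewed, at most 10 in all, crops included, and the job is handed in when it is done.

Besides the shell and the picture viewer there is one more tool, called after ">>>" as name(argument=value, ...) on one line, values as JSON. move_arm: Moves the arm, as the interface text tells. Its arguments: {"type":"object","properties":{"motion":{"type":"string"},"newtons":{"type":"number"}},"required":["motion"]}

```bash
mkdir -p pics; ls
python3 - <<'E'
from rig import robot
import cv2, numpy as np
o=robot.get_obs(); print({k:np.round(v,3) for k,v in o.items()})
for n in ("scene","side"):
    p,d=robot.camera(n); m=robot.camera_model(n); print(n,m)
    cv2.imwrite(f"pics/{n}0.png",p[:,:,::-1]); np.savez(f"{n}0.npz",p=p,d=d,K=m["mtx"],t=m["position"],a=m["attitude"])
E
```

```text
pics
{'time': np.float64(0.0), 'q': array([-1.419,  0.528,  1.434, -0.   ,  1.181, -0.178]), 'joint_velocities': array([-0.001, -0.001, -0.001,  0.001,  0.001, -0.001]), 'joint_torque': array([  0.   , -44.004, -17.659,   0.064,   0.058,  -0.   ]), 'position': array([ 0.202, -0.591,  0.23 ]), 'tool_rot': array([ 0.986,  0.164,  0.   , -0.001]), 'ft_force': array([ 0.325, -0.743,  0.442]), 'moment': array([ 0.047,  0.061, -0.015]), 'grip_force': np.float64(0.0), 'grip_width': np.float64(0.087)}
scene {'mtx': array([[453.07612472,   0.        , 281.99584038],
       [  0.        , 453.07612472, 205.03953004],
       [  0.        ,   0.        ,   1.        ]]), 'position': array([0.12927841, 0.53109652, 0.72640798]), 'attitude': array([-0.33225394,  0.88121449, -0.31616998,  0.11447655])}
side {'mtx': array([[507.50974094,   0.        , 277.02650836],
       [  0.        , 507.50974094, 207.82826883],
       [  0.        ,   0.        ,   1.        ]]), 'position': array([0.11334597, 0.63905445, 0.62172151]), 'attitude': array([-0.25843772,  0.87146408, -0.39663506,  0.12822219])}
```

View pics/scene0.png

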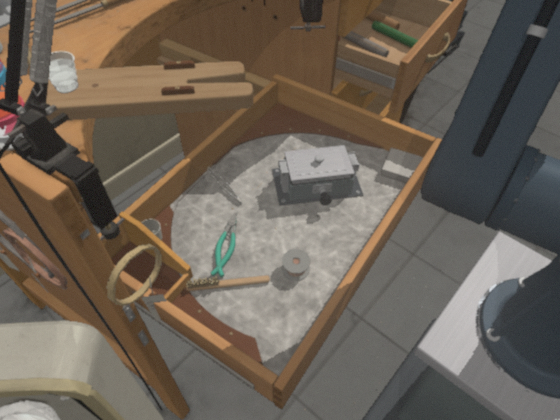

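View pics/side0.png

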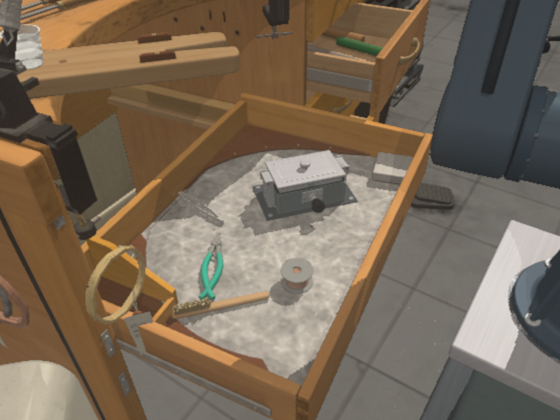

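The scene view shows the box at about (318,172), with its black knob at (325,198) on the side facing the camera, the spool at (295,262), the pliers at (225,248) and the brush at (235,283). The side view agrees: knob at (318,206), box at (305,180). Next I'll measure them.

```bash
cat > h.py <<'E'
import numpy as np, cv2
from scipy.spatial.transform import Rotation as R
def cam(m): return np.asarray(m["mtx"]),np.asarray(m["position"]),R.from_quat(m["attitude"]).as_matrix()
def ray(c,uv):
    K,t,A=c; uv=np.atleast_2d(uv).astype(float)
    d=np.c_[(uv[:,0]-K[0,2])/K[0,0],(uv[:,1]-K[1,2])/K[1,1],np.ones(len(uv))]
    return d@A.T
def plane(c,uv,z):
    d=ray(c,uv); return c[1]+d*((z-c[1][2])/d[:,2])[:,None]
def cloud(c,depth):
    h,w=depth.shape; v,u=np.mgrid[:h,:w]
    P=c[1]+ray(c,np.c_[u.ravel(),v.ravel()])*depth.reshape(-1,1); P[depth.ravel()==0]=np.nan
    return P.reshape(h,w,3)
def tri(c1,p1,c2,p2):
    d1,d2=ray(c1,p1)[0],ray(c2,p2)[0]
    s=np.linalg.lstsq(np.c_[d1,-d2],c2[1]-c1[1],rcond=None)[0]
    a,b=c1[1]+s[0]*d1,c2[1]+s[1]*d2; return (a+b)/2,np.linalg.norm(a-b)
E
python3 - <<'E'
from h import *
C={};kn={}
for n,roi,kc in (("scene",(270,140,365,205),(325,198)),("side",(250,145,355,215),(318,206))):
    z=np.load(n+"0.npz"); c=cam(dict(mtx=z["K"],position=z["t"],attitude=z["a"])); C[n]=c
    P=cloud(c,z["d"]); x0,y0,x1,y1=roi; Q=P[y0:y1,x0:x1]
    f=P[205:260,330:345].reshape(-1,3); print(n,"floor z",np.nanmedian(f[:,2]))
    print(np.histogram(Q[...,2],bins=np.arange(-.01,.1,.005)))
    m=(Q[...,2]>.058)&(Q[...,2]<.072)
    r=cv2.minAreaRect(Q[m][:,:2].astype(np.float32)*1000); print("top",r,np.median(Q[m][:,2]))
    g=cv2.cvtColor(z["p"],cv2.COLOR_RGB2GRAY); u,v=kc; b=(g[v-14:v+15,u-14:u+15]<45).astype(np.uint8)
    k,l,s,ce=cv2.connectedComponentsWithStats(b); i=1+np.argmax(s[1:,4]); kn[n]=ce[i]+[u-14,v-14]; print("knob px",kn[n],s[i])
    yy,xx=np.where(l==i); print("knob depth pt",np.nanmedian(P[yy+v-14,xx+u-14],0))
print(tri(C["scene"],kn["scene"],C["side"],kn["side"]))
E
```

```text
scene floor z -0.00034935333451674433
(array([   0, 1132, 1395,  163,  107,   90,  105,  114,  135,  197,  181,
        227,  135,   54, 1193,  858,   10,   49,    1,    0,    0]), array([-0.01 , -0.005,  0.   ,  0.005,  0.01 ,  0.015,  0.02 ,  0.025,
        0.03 ,  0.035,  0.04 ,  0.045,  0.05 ,  0.055,  0.06 ,  0.065,
        0.07 ,  0.075,  0.08 ,  0.085,  0.09 ,  0.095]))
top ((501.16259765625, -14.635543823242188), (163.32688903808594, 86.50405883789062), 50.586002349853516) 0.0646812571955786Traceback (most recent call last):
  File "<stdin>", line 11, in <module>
    return _wrapfunc(a, 'argmax', axis=axis, out=out, **kwds)
    return bound(*args, **kwds)
ValueError: attempt to get argmax of an empty sequence
```

Run:
```python
from h import *
C={};kn={}
for n,roi,kc in (("scene",(270,140,365,205),(325,198)),("side",(250,145,355,215),(318,206))):
    z=np.load(n+"0.npz"); c=cam(dict(mtx=z["K"],position=z["t"],attitude=z["a"])); C[n]=c
    P=cloud(c,z["d"]); x0,y0,x1,y1=roi; Q=P[y0:y1,x0:x1]
    m=(Q[...,2]>.058)&(Q[...,2]<.072)
    print(n,"top",cv2.minAreaRect(Q[m][:,:2].astype(np.float32)*1000),np.median(Q[m][:,2]))
    u,v=kc; g=cv2.cvtColor(z["p"],cv2.COLOR_RGB2GRAY)[v-14:v+15,u-14:u+15]
    t,b=cv2.threshold(g,(int(g.min())+int(np.median(g)))//2,1,cv2.THRESH_BINARY_INV)
    k,l,s,ce=cv2.connectedComponentsWithStats(b.astype(np.uint8)); i=1+np.argmax(s[1:,4]); kn[n]=ce[i]+[u-14,v-14]; print("knob px",t,g.min(),kn[n],s[i])
    yy,xx=np.where(l==i); print("knob depth pt",np.nanmedian(P[yy+v-14,xx+u-14],0))
    sp=P[245:285,275:315]; q=sp[(sp[...,2]>.022)&(sp[...,2]<.035)]; print("spool",np.median(q,0))
    w=P.reshape(-1,3); w=w[(w[:,2]>.08)&(w[:,0]>.15)&(w[:,0]<.75)&(w[:,1]>-.65)&(w[:,1]<.2)]
    for xb in np.arange(.15,.7,.1): 
        print([round(float(q[:,2].max()),2) if len(q:=w[(abs(w[:,0]-xb)<.05)&(abs(w[:,1]-yb)<.05)]) else 0 for yb in np.arange(-.6,.2,.1)])
print(tri(C["scene"],kn["scene"],C["side"],kn["side"]))
```

```text
scene top ((501.16259765625, -14.635543823242188), (163.32688903808594, 86.50405883789062), 50.586002349853516) 0.0646812571955786
knob px 72.0 53 [323.90647482 198.22302158] [  1   8  21  13 139]
knob depth pt [0.44488312 0.03273767 0.03657898]
spool [0.39670863 0.17943407 0.02748135]
[0, 0, 0, 0, 0, 0, 0.46, 0.36]
[0, 0, 0, 0, 0, 0, 0.5, 0.4]
[0, 0, 0, 0, 0, 0, 0, 0]
[0, 0.19, 0.2, 0.2, 0.18, 0, 0, 0]
[0.19, 0.2, 0.19, 0.17, 0, 0, 0.08, 0]
[0.16, 0.12, 0.23, 0.28, 0.31, 0.31, 0, 0]
side top ((497.571044921875, -16.822242736816406), (163.03543090820312, 87.5909423828125), 51.67455291748047) 0.06547696415891346
knob px 72.0 49 [317.24338624 205.73544974] [  0   7  29  14 189]
knob depth pt [0.44114109 0.03168207 0.0344502 ]
spool [0.39456886 0.17793958 0.02838729]
[0, 0, 0, 0, 0, 0, 0.43, 0.37]
[0, 0, 0, 0, 0, 0, 0.43, 0.4]
[0, 0, 0, 0, 0, 0, 0.08, 0]
[0, 0.19, 0.2, 0.2, 0, 0, 0.08, 0]
[0.19, 0.2, 0.19, 0.17, 0, 0, 0, 0]
[0.17, 0.22, 0.25, 0.28, 0.3, 0.31, 0, 0]
(array([0.44730894, 0.02710315, 0.02806231]), np.float64(0.0039049765360914413))
```

>>> move_arm(motion="1 0.1 -0.1 -0.25 0;1 0.7 -0.85 -0.25 0;1 0.7 -0.85 -0.25 0;1 0.7 -0.85 -0.25 0;1 0.7 -0.85 -0.25 0;1 0.7 -0.85 -0.25 0;1 0.7 -0.85 -0.25 0")

```text
time: 0.68
position: [0.2806, -0.3777, 0.2803]
tool_rot: [0.986, 0.166, 0.0, -0.003]
ft_force: [0.0, 0.1, -0.5]
grip_width: 0.0871
grip_force: 0.0
```

>>> move_arm(motion="1 0.7 -0.85 0 0;1 0.7 -0.85 0 0;1 0.7 -0.85 0 0;1 0.7 -0.85 0 0;1 0.7 -0.85 0 0;1 0.7 -0.85 0 0")

```text
time: 1.18
position: [0.3571, -0.1739, 0.2801]
tool_rot: [0.986, 0.166, -0.0, -0.002]
ft_force: [-0.6, -1.0, -0.2]
grip_width: 0.0873
grip_force: 0.0
```

>>> move_arm(motion="1 0.7 -0.85 0 0.321;1 0.7 -0.85 0 0.321;1 0.7 -0.85 0 0.321;1 0.7 -0.85 0 0.321;1 0.7 -0.85 0 0.321;1 0.7 -0.85 0 0.321;1 0.7 -0.85 0 0.321;1 0.7 -0.85 0 0.321;1 0.7 -0.85 0 0.321;1 0.7 -0.85 0 0.321")

```text
time: 2.02
position: [0.4348, 0.0277, 0.2802]
tool_rot: [0.942, -0.334, -0.0, 0.0]
ft_force: [0.4, 0.6, 0.4]
grip_width: 0.0869
grip_force: 0.0
```

Run:
```python
from rig import robot
import cv2, numpy as np
o=robot.get_obs(); print({k:np.round(o[k],3) for k in("time","q","position","tool_rot")})
n="wrist"; m=robot.camera_model(n); p,d=robot.camera(n); print(n,m)
cv2.imwrite(f"pics/{n}0.png",p[:,:,::-1]); np.savez(f"{n}0.npz",p=p,d=d,K=m["mtx"],t=m["position"],a=m["attitude"])
```

```text
{'time': np.float64(2.017), 'q': array([-0.194,  0.202,  1.817, -0.   ,  1.123,  2.059]), 'position': array([0.435, 0.028, 0.28 ]), 'tool_rot': array([ 0.942, -0.334, -0.   ,  0.   ])}
wrist {'mtx': array([[340.31026885,   0.        , 282.04334676],
       [  0.        , 340.31026885, 204.81646804],
       [  0.        ,   0.        ,   1.        ]]), 'position': array([ 0.49732124, -0.02277617,  0.43385981]), 'attitude': array([-0.42591905,  0.89263745,  0.1331717 , -0.06369179])}
```

View pics/wrist0.png

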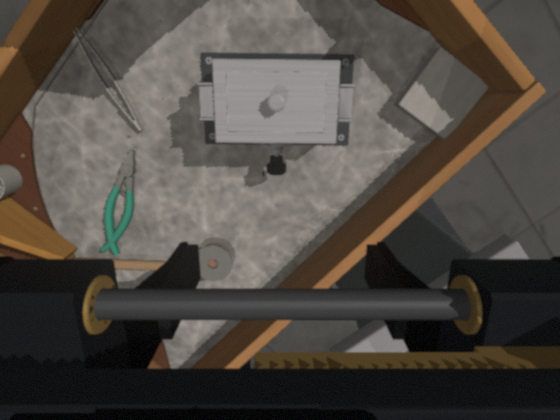

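The wrist view shows the lid spanning (213–340, 58–144), the lifting knob at (277,102) and the lock knob at (277,166). Image up is box +x. The tray wall lies to the lower right.

```bash
cat > meas.py <<'E'
from h import *
def box(f):
    z=np.load(f); c=cam(dict(mtx=z["K"],position=z["t"],attitude=z["a"])); P=cloud(c,z["d"])
    return z,c,P
E
python3 - <<'E'
from meas import *
z,c,P=box("wrist0.npz")
Q=P[45:155,195:360]
top=((Q[...,2]>.061)&(Q[...,2]<.07)).astype(np.uint8)
print("z hist",np.histogram(Q[...,2],bins=np.arange(.045,.085,.003)))
r=cv2.minAreaRect(np.argwhere(top)[:,::-1].astype(np.float32)+[195,45]); cor=plane(c,cv2.boxPoints(r),.065); print("incl catches",r)
print(cor.mean(0)); 
# lid plate only: erode away the catches (38 mm wide, lid 84)
lid=cv2.morphologyEx(top,cv2.MORPH_OPEN,np.ones((60,3),np.uint8))
r=cv2.minAreaRect(np.argwhere(lid)[:,::-1].astype(np.float32)+[195,45]); cor=plane(c,cv2.boxPoints(r),.065)
print("lid px",r); e=np.linalg.norm(np.diff(cor[[0,1,2]],axis=0),axis=1); print("sides",e,"centre",cor.mean(0))
for i in (0,1):
    d=cor[i+1]-cor[i]; print("edge dir",np.degrees(np.arctan2(d[1],d[0])))
# knob
g=cv2.cvtColor(z["p"],cv2.COLOR_RGB2GRAY)[150:180,262:295]; b=(g<55).astype(np.uint8)
k,l,s,ce=cv2.connectedComponentsWithStats(b); i=1+np.argmax(s[1:,4]); print("knob",s[i]+[262,150,0,0,0],ce[i]+[262,150])
yy,xx=np.where(l==i); q=P[yy+150,xx+262]; print(np.nanmedian(q,0),np.nanmax(q[:,2]), "plane",plane(c,ce[i]+[262,150],.04))
for v in range(yy.min(),yy.max()+1): xs=xx[yy==v]; print(v+150,xs.min()+262,xs.max()+262, end=" | ")
w=P.reshape(-1,3); w=w[(w[:,2]>.04)&(w[:,2]<.15)]
C0=cor.mean(0); a=np.radians(-38.9); X=np.array([np.cos(a),np.sin(a)]); Y=np.array([-X[1],X[0]])
bx=(w[:,:2]-C0[:2])@X; by=(w[:,:2]-C0[:2])@Y
print()
for xb in np.arange(-.16,0,.02):
    m=(abs(bx-xb)<.01)&(by<-.07)&(by>-.3); print(round(xb,2),"wall y max",by[m].max().round(3) if m.any() else None, w[m,2].max() if m.any() else None)
E
```

```text
z hist (array([   1,    3,   10,    2,   38, 1327, 9512,  389,    0,   12,  228,
         36,    0]), array([0.045, 0.048, 0.051, 0.054, 0.057, 0.06 , 0.063, 0.066, 0.069,
       0.072, 0.075, 0.078, 0.081, 0.084]))Traceback (most recent call last):
  File "<stdin>", line 6, in <module>
cv2.error: OpenCV(4.12.0) /io/opencv/modules/imgproc/src/convhull.cpp:143: error: (-215:Assertion failed) total >= 0 && (depth == CV_32F || depth == CV_32S) in function 'convexHull'
```

```bash
cat > m1.py <<'E'
from meas import *
z,c,P=box("wrist0.npz")
Q=P[45:155,195:360]
top=((Q[...,2]>.060)&(Q[...,2]<.07)).astype(np.uint8)
lid=cv2.morphologyEx(cv2.morphologyEx(top,cv2.MORPH_CLOSE,np.ones((25,25),np.uint8)),cv2.MORPH_OPEN,np.ones((60,3),np.uint8))
for n,mk in (("all",top),("lid",lid)):
    r=cv2.minAreaRect(np.float32(np.argwhere(mk)[:,::-1]+[195,45])); cor=plane(c,cv2.boxPoints(r),.065)
    print(n,r,"sides",np.linalg.norm(np.diff(cor[[0,1,2]],axis=0),axis=1),"centre",cor.mean(0),[np.degrees(np.arctan2(*(cor[i+1]-cor[i])[[1,0]])) for i in (0,1)])
g=cv2.cvtColor(z["p"],cv2.COLOR_RGB2GRAY)[150:180,262:295]; b=(g<55).astype(np.uint8)
k,l,s,ce=cv2.connectedComponentsWithStats(b); i=1+np.argmax(s[1:,4])
yy,xx=np.where(l==i); q=P[yy+150,xx+262]; print("knob",np.nanmedian(q,0),np.nanmax(q[:,2]), "plane",plane(c,ce[i]+[262,150],.04))
for v in range(yy.min(),yy.max()+1): xs=xx[yy==v]; print(v+150,xs.min()+262,xs.max()+262, end=" | ")
w=P.reshape(-1,3); w=w[(w[:,2]>.04)&(w[:,2]<.15)]
C0=cor.mean(0); a=np.radians(-38.9); X=np.array([np.cos(a),np.sin(a)]); Y=np.array([-X[1],X[0]])
bx=(w[:,:2]-C0[:2])@X; by=(w[:,:2]-C0[:2])@Y
print()
for xb in np.arange(-.16,0,.02):
    m=(abs(bx-xb)<.01)&(by<-.07)&(by>-.3); print(round(xb,2),"wall y max",by[m].max().round(3) if m.any() else None, w[m,2].max() if m.any() else None)
E
python3 m1.py
```

```text
all ((275.82574462890625, 100.53071594238281), (158.0232696533203, 84.190673828125), 0.6227556467056274) sides [0.08368882 0.15828662] centre [ 0.50046429 -0.01720696  0.065     ] [np.float64(-43.81162811832291), np.float64(-129.5556352961727)]
lid ((276.0, 106.5), (95.0, 128.0), 90.0) sides [0.1282779  0.09532699] centre [ 0.49545046 -0.01328412  0.065     ] [np.float64(-128.98007383871382), np.float64(143.86534238249948)]
knob [0.44620133 0.02755938 0.03932524] 0.04396311358791466 plane [[0.44603493 0.02799551 0.04      ]]
155 279 279 | 156 271 281 | 157 270 281 | 158 270 281 | 159 270 281 | 160 270 281 | 161 270 282 | 162 270 282 | 163 269 283 | 164 267 284 | 165 267 284 | 166 267 284 | 167 267 284 | 168 268 284 | 169 268 284 | 170 268 284 | 171 268 284 | 172 269 283 | 173 270 282 | 174 276 277 | 
-0.16 wall y max -0.073 0.0782761555133617
-0.14 wall y max -0.093 0.07766554639045126
-0.12 wall y max -0.11 0.07819999275695383
-0.1 wall y max -0.13 0.07789682967997724
-0.08 wall y max -0.149 0.07761371601123246
-0.06 wall y max -0.167 0.07790891369613501
-0.04 wall y max -0.186 0.07814264397407433
-0.02 wall y max -0.07 0.07777547558008663
```

Run:
```python
from meas import *
z,c,P=box("wrist0.npz")
Q=P[45:155,195:360]; q=Q[(Q[...,2]>.060)&(Q[...,2]<.07)]
print("all",cv2.minAreaRect(np.float32(q[:,:2]*1000)))
# lid edges: per image column, first/last row of top surface in the lid's span
m=(Q[...,2]>.060)&(Q[...,2]<.085)
for lab,f in (("back",lambda v:v.min()),("front",lambda v:v.max())):
    pts=[(u+195,f(np.where(m[:,u])[0])+45+(.5 if lab=="front" else -.5)) for u in range(30,135)]
    W=plane(c,pts,.065)[:,:2]; vx,vy,x,y=cv2.fitLine(np.float32(W),cv2.DIST_HUBER,0,.001,.001).ravel()
    print(lab,np.degrees(np.arctan(vy/vx)),"offset",(np.array([x,y])@[-vy,vx])*np.sign(vx),"mid",W[52])
rows=list(range(5,30))+list(range(78,95)) # rows beside the catches are narrower: get ends of the plate
for lab,f in (("left",lambda v:v.min()),("right",lambda v:v.max())):
    pts=[(f(np.where(m[r])[0])+195+(.5 if lab=="right" else -.5),r+45) for r in rows if m[r].sum()>90]
    print(lab,len(pts),np.median(plane(c,pts,.065)[:,:2]@[np.cos(np.radians(50.7)),np.sin(np.radians(50.7))]))
k=Q[(Q[...,2]>.074)]; print("lift knob",np.median(k,0))
print("grip px at z.043 axis:",plane(c,[[275.8,168.5],[275.8,163],[275.8,174]],.041))
```

```text
all ((500.4197082519531, -17.33380126953125), (162.74053955078125, 84.23419952392578), 50.401123046875)
back 50.779842 offset -0.4402539 mid [ 0.53202907 -0.04449079]
front 51.016544 offset -0.35822442 mid [0.46748313 0.0082073 ]
left 33 0.3680398836911637
right 33 0.23888856074770456
lift knob [ 0.50041378 -0.01757477  0.07686526]
grip px at z.043 axis: [[0.44311212 0.03034655 0.041     ]
 [0.44812673 0.0262438  0.041     ]
 [0.43804936 0.0344887  0.041     ]]
```

>>> move_arm(motion="0 0.024 -0.036 0.15 0;0 0.024 -0.036 0.35 0;0 0.024 -0.036 0.55 0;0 0.024 -0.036 0.75 0;0 0.024 -0.036 0.95 0;0 0.024 -0.036 1 0;0 0.024 -0.036 1 0", newtons=25)

```text
time: 2.65
position: [0.4407, 0.0298, 0.0772]
tool_rot: [0.943, -0.333, -0.004, 0.001]
ft_force: [0.1, -0.5, 0.3]
grip_width: 0.0489
grip_force: 0.0
```

Run:
```python
from rig import robot
import cv2, numpy as np
o=robot.get_obs(); print({k:np.round(o[k],4) for k in("time","q","position","tool_rot","ft_force","moment")})
n="wrist"; m=robot.camera_model(n); p,d=robot.camera(n)
cv2.imwrite(f"pics/{n}1.png",p[:,:,::-1]); np.savez(f"{n}1.npz",p=p,d=d,K=m["mtx"],t=m["position"],a=m["attitude"])
```

```text
{'time': np.float64(2.65), 'q': array([-1.8640e-01,  5.7530e-01,  2.0098e+00, -1.0000e-04,  5.6480e-01,
        2.0628e+00]), 'position': array([0.4407, 0.0298, 0.0772]), 'tool_rot': array([ 9.430e-01, -3.327e-01, -4.100e-03,  6.000e-04]), 'ft_force': array([ 0.086 , -0.4611,  0.31  ]), 'moment': array([ 0.0584, -0.0304,  0.0381])}
```

View pics/wrist1.png

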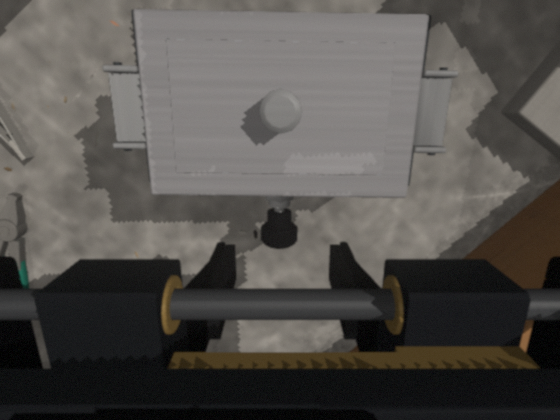

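The close wrist view shows the knob grip at about (279,230), between the open fingers at columns 232 and 333. I'll refine the knob position from it.

Run:
```python
from meas import *
from rig import robot
z,c,P=box("wrist1.npz")
g=cv2.cvtColor(z["p"],cv2.COLOR_RGB2GRAY)[200:256,250:310]; b=(g<50).astype(np.uint8)
k,l,s,ce=cv2.connectedComponentsWithStats(b); i=1+np.argmax(s[1:,4]); yy,xx=np.where(l==i)
for v in range(yy.min(),yy.max()+1,3): xs=xx[yy==v]; print(v+200,xs.min()+250,xs.max()+250, end=" | ")
q=P[yy+200,xx+250]; X=np.array([.776,-.631]);Y=np.array([.631,.776])
u=q[:,:2]@X; y=q[:,:2]@Y
for a in np.arange(.30,.36,.004):
    m=abs(u-a)<.002
    if m.sum()>5: print(round(a,3),y[m].min().round(4),y[m].max().round(4),q[m,2].max().round(4))
o=robot.get_obs(); print(o["time"],o["position"], o["position"][:2]@X,o["position"][:2]@Y)
```

```text
208 286 286 | 211 268 290 | 214 268 290 | 217 268 290 | 220 267 290 | 223 265 292 | 226 262 295 | 229 261 296 | 232 261 296 | 235 261 296 | 238 261 296 | 241 263 295 | 244 266 292 | 247 273 285 | 0.32 0.2925 0.3144 0.0443
0.324 0.2924 0.3142 0.044
0.328 0.2925 0.3142 0.0438
0.332 0.2944 0.3123 0.0412
0.336 0.2963 0.3098 0.0398
0.34 0.2963 0.3098 0.0404
2.7 [0.44203667 0.02967788 0.07898806] 0.3242937151236286 0.30195517428931473
```

>>> move_arm(motion="0 0 -0.003 0.1 0;0 0 -0.003 0.2 0;0 0 -0.003 0.29 0;0 0 -0.003 0.29 0;-1 0 -0.003 0.29 0;-1 0 -0.003 0.29 0;-1 0 -0.003 0.29 0;-1 0 -0.003 0.29 0;-1 0 -0.003 0.29 0", newtons=30)

```text
time: 3.45
position: [0.4435, 0.0301, 0.0236]
tool_rot: [0.943, -0.333, 0.001, 0.0]
ft_force: [-0.4, -0.6, 5.7]
grip_width: 0.0203
grip_force: 30.0
```

>>> move_arm(motion="-1 -0.02 0 0 0;-1 -0.04 0 0 0;-1 -0.06 0 0 0;-1 -0.068 0 0 0;-1 -0.068 0 0 0")

```text
time: 3.87
position: [0.434, 0.0381, 0.0235]
tool_rot: [0.943, -0.332, 0.002, -0.0]
ft_force: [-0.3, -4.8, 6.6]
grip_width: 0.0202
grip_force: 30.0
```

>>> move_arm(motion="-1 -0.01 0 0 0;-1 -0.013 0 0 0;-1 -0.013 0 0 0")

```text
time: 4.12
position: [0.4342, 0.0384, 0.0236]
tool_rot: [0.943, -0.332, 0.004, 0.0]
ft_force: [1.4, -13.4, 3.9]
grip_width: 0.0202
grip_force: 30.0
```

>>> move_arm(motion="-1 0.01 0 0 0;0 0.01 0 0 0;0 0.01 0 0 0;0 0.01 0 0 0;0 0.01 0 0 0;0 0.01 0 -0.1 0;0 0.01 0 -0.3 0;0 0.01 0 -0.5 0;-1 0.01 0 -0.5 0;-1 0.01 0 -0.5 0")

```text
time: 4.95
position: [0.4335, 0.0393, 0.1245]
tool_rot: [0.943, -0.333, 0.003, -0.001]
ft_force: [-0.7, 0.2, -0.7]
grip_width: 0.0366
grip_force: 0.0
```

Run:
```python
from rig import robot
from h import *
o=robot.get_obs(); print({k:np.round(o[k],4) for k in("time","position","ft_force","grip_width")})
m=robot.camera_model("wrist"); p,d=robot.camera("wrist"); c=cam(m); P=cloud(c,d)
cv2.imwrite("pics/wrist2.png",p[:,:,::-1])
X=np.array([.776,-.631]);Y=np.array([.631,.776])
g=cv2.cvtColor(p,cv2.COLOR_RGB2GRAY); a=P[...,:2]@X; y=P[...,:2]@Y
k=(abs(y-.303)<.006)&(P[...,2]>.038)&(P[...,2]<.048)&(a<.345)&(a>.27); print("knob X range",np.percentile(a[k],[1,99]),k.sum())
l=(abs(a-.399)<.035)
for t in(-.05,-.025,.025,.05): s=l&(abs(y-.303-t)<.006); print(t,np.nanmedian(P[...,2][s]))
```

```text
{'time': np.float64(4.95), 'position': array([0.4335, 0.0393, 0.1245]), 'ft_force': array([-0.717 ,  0.2497, -0.6503]), 'grip_width': np.float64(0.0366)}
knob X range [0.30475662 0.34368798] 388
-0.05 0.06439033584197074
-0.025 0.06464664278966047
0.025 0.06478609403602192
0.05 0.0646547895906596
```

View pics/wrist2.png

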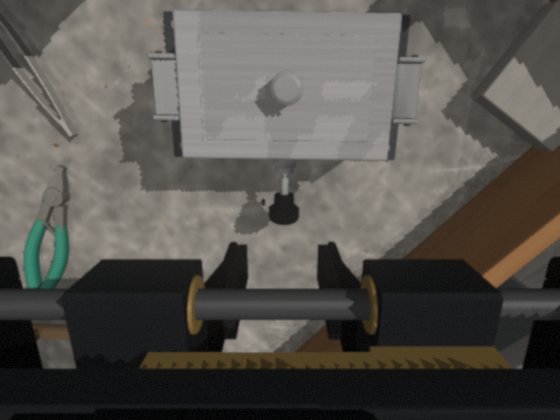

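The knob is drawn out: its shaft shows at (285,185) and the grip at (285,208), about 13 mm further to the front. The lid is level at 65 mm. Now I'll move over lid_left.

>>> move_arm(motion="-1 0.15 -0.1 0 0;-1 0.35 -0.2 0 0;-1 0.437 -0.22 0 0;-1 0.437 -0.22 0.1 0;-1 0.437 -0.22 0.2 0;-1 0.437 -0.22 0.23 0;-1 0.437 -0.22 0.23 0;-1 0.437 -0.22 0.23 0")

```text
time: 5.67
position: [0.5266, 0.0189, 0.0753]
tool_rot: [0.943, -0.333, -0.002, 0.0]
ft_force: [0.3, -0.7, -0.1]
grip_width: 0.0004
grip_force: 0.0
```

>>> move_arm(motion="-1 0 0 0.01 0;-1 0 0 0.015 0;-1 0 0 0.015 0")

```text
time: 5.92
position: [0.528, 0.0187, 0.074]
tool_rot: [0.943, -0.333, 0.0, -0.0]
ft_force: [0.6, 0.3, 0.5]
grip_width: 0.0009
grip_force: 0.0
```

>>> move_arm(motion="-1 0 0 0.005 0;-1 0 0 0.01 0;-1 0 0 0.01 0")

```text
time: 6.17
position: [0.5282, 0.0185, 0.0721]
tool_rot: [0.943, -0.333, 0.001, -0.0]
ft_force: [-0.5, -0.6, 2.9]
grip_width: 0.0006
grip_force: 1.5
```

>>> move_arm(motion="-1 0 0 0.005 0;-1 0 0 0.01 0;-1 0 0 0.01 0")

```text
time: 6.42
position: [0.5284, 0.0185, 0.0702]
tool_rot: [0.943, -0.333, 0.001, -0.0]
ft_force: [0.1, -0.0, 4.9]
grip_width: 0.0004
grip_force: 2.6
```

>>> move_arm(motion="-1 0 0 0.005 0;-1 0 0 0.01 0;-1 0 0 0.01 0")

```text
time: 6.67
position: [0.5277, 0.0187, 0.0674]
tool_rot: [0.943, -0.333, -0.0, -0.0]
ft_force: [0.4, -0.2, -0.0]
grip_width: 0.0001
grip_force: 0.0
```

>>> move_arm(motion="-1 0 0 0.005 0;-1 0 0 0.01 0;-1 0 0 0.01 0")

```text
time: 6.92
position: [0.5278, 0.0187, 0.0658]
tool_rot: [0.943, -0.333, -0.0, -0.0]
ft_force: [-1.3, 0.8, 4.2]
grip_width: 0.0003
grip_force: 2.3
```

>>> move_arm(motion="-1 0 0 0.005 0;-1 0 0 0.01 0;-1 0 0 0.01 0")

```text
time: 7.17
position: [0.528, 0.0188, 0.0644]
tool_rot: [0.943, -0.333, 0.0, -0.0]
ft_force: [-1.3, 0.9, 8.5]
grip_width: 0.0005
grip_force: 4.0
```

>>> move_arm(motion="-1 0 0 0.005 0;-1 0 0 0.01 0;-1 0 0 0.01 0")

```text
time: 7.42
position: [0.5282, 0.0189, 0.0634]
tool_rot: [0.943, -0.333, 0.0, -0.0]
ft_force: [-3.4, 2.3, 18.3]
grip_width: 0.0004
grip_force: 9.2
```

>>> move_arm(motion="-1 0 0 0.005 0;-1 0 0 0.005 0")

```text
time: 7.58
position: [0.5282, 0.0189, 0.063]
tool_rot: [0.943, -0.333, 0.001, -0.0]
ft_force: [-5.0, 2.3, 21.6]
grip_width: 0.0002
grip_force: 10.4
```

>>> move_arm(motion="-1 0 0 0.005 0;-1 0 0 0.005 0")

```text
time: 7.75
position: [0.5281, 0.0189, 0.0627]
tool_rot: [0.943, -0.333, 0.001, -0.0]
ft_force: [-4.8, 1.5, 27.0]
grip_width: 0.0002
grip_force: 13.2
```

>>> move_arm(motion="-1 0 0 0.005 0;-1 0 0 0.005 0")

```text
time: 7.92
position: [0.5281, 0.0188, 0.0625]
tool_rot: [0.943, -0.333, 0.001, -0.0]
ft_force: [-6.2, 1.7, 31.9]
grip_width: 0.0006
grip_force: 16.2
```

```bash
cat > lid.py <<'E'
from rig import robot
from h import *
import sys
o=robot.get_obs(); print({k:np.round(o[k],4) for k in("time","position","ft_force")})
m=robot.camera_model("wrist"); p,d=robot.camera("wrist"); c=cam(m); P=cloud(c,d)
cv2.imwrite(sys.argv[1],p[:,:,::-1])
X=np.array([.776,-.631]);Y=np.array([.631,.776]); a=P[...,:2]@X-.399; y=P[...,:2]@Y-.303
for x in(-.03,.03):
  for t in(-.055,-.04,-.025,.025,.04,.055):
    s=(abs(a-x)<.008)&(abs(y-t)<.006)&(P[...,2]<.075); print(x,t,np.round(np.nanmedian(P[...,2][s]),4) if s.any() else None,end="; ")
E
python3 lid.py pics/w3.png
```

```text
{'time': np.float64(7.9167), 'position': array([0.5281, 0.0188, 0.0625]), 'ft_force': array([-6.2367,  1.6769, 31.9155])}
-0.03 -0.055 0.0597; -0.03 -0.04 0.0589; -0.03 -0.025 0.0596; -0.03 0.025 None; -0.03 0.04 0.0536; -0.03 0.055 None; 0.03 -0.055 0.0596; 0.03 -0.04 0.0589; 0.03 -0.025 0.058; 0.03 0.025 0.055; 0.03 0.04 0.0541; 0.03 0.055 0.053;
```

View pics/w3.png

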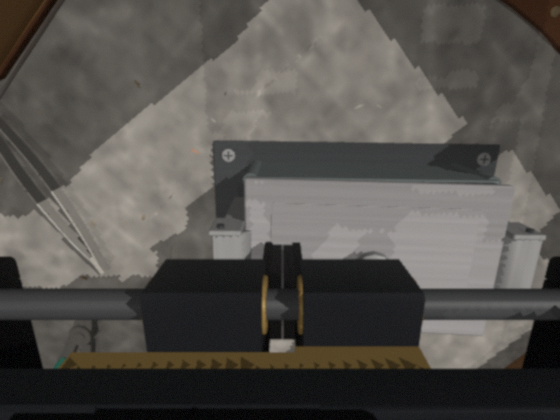

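Under the fingers the left end is down: the top is about 53 mm there, below the catch's underside, and 60 mm on the right. Pressing the right end next.

>>> move_arm(motion="-1 0 0 -0.1 0;-1 0 0 -0.2 0;-1 0 0.15 -0.2 0;-1 0 0.3 -0.2 0;-1 0 0.45 -0.2 0;-1 0 0.45 -0.2 0;-1 0 0.45 -0.1 0;-1 0 0.45 -0.065 0;-1 0 0.45 -0.065 0")

```text
time: 8.72
position: [0.471, -0.0513, 0.0703]
tool_rot: [0.943, -0.333, -0.001, 0.0]
ft_force: [-0.5, -0.4, 0.3]
grip_width: 0.0003
grip_force: 0.3
```

```bash
python3 lid.py pics/w4.png
```

```text
{'time': np.float64(8.7167), 'position': array([ 0.471 , -0.0513,  0.0703]), 'ft_force': array([-0.4632, -0.3575,  0.2596])}
-0.03 -0.055 None; -0.03 -0.04 None; -0.03 -0.025 None; -0.03 0.025 None; -0.03 0.04 None; -0.03 0.055 0.0535; 0.03 -0.055 0.0615; 0.03 -0.04 0.0608; 0.03 -0.025 0.0598; 0.03 0.025 0.0566; 0.03 0.04 0.0556; 0.03 0.055 0.0544;
```

>>> move_arm(motion="-1 0 0 0.01 0;-1 0 0 0.02 0;-1 0 0 0.02 0")

```text
time: 9.02
position: [0.4716, -0.051, 0.0678]
tool_rot: [0.943, -0.332, 0.0, -0.0]
ft_force: [-1.0, 0.7, 0.0]
grip_width: 0.0003
grip_force: 0.0
```

>>> move_arm(motion="-1 0 0 0.005 0;-1 0 0 0.01 0;-1 0 0 0.01 0")

```text
time: 9.27
position: [0.4715, -0.0512, 0.0655]
tool_rot: [0.943, -0.333, 0.0, -0.0]
ft_force: [-0.0, 0.8, -0.5]
grip_width: 0.0007
grip_force: 0.0
```

>>> move_arm(motion="-1 0 0 0.005 0;-1 0 0 0.01 0;-1 0 0 0.01 0")

```text
time: 9.52
position: [0.4715, -0.0514, 0.0639]
tool_rot: [0.943, -0.333, 0.0, -0.0]
ft_force: [-0.2, 0.3, 4.1]
grip_width: 0.0003
grip_force: 2.1
```

>>> move_arm(motion="-1 0 0 0.005 0;-1 0 0 0.01 0;-1 0 0 0.01 0")

```text
time: 9.77
position: [0.4714, -0.0515, 0.0626]
tool_rot: [0.943, -0.333, 0.0, 0.0]
ft_force: [-1.3, 0.4, 11.9]
grip_width: 0.0004
grip_force: 5.8
```

>>> move_arm(motion="-1 0 0 0.005 0;-1 0 0 0.01 0;-1 0 0 0.01 0")

```text
time: 10.02
position: [0.4715, -0.0516, 0.0616]
tool_rot: [0.943, -0.333, 0.001, 0.0]
ft_force: [-3.6, 0.3, 21.3]
grip_width: 0.0004
grip_force: 10.5
```

>>> move_arm(motion="-1 0 0 0.005 0;-1 0 0 0.005 0")

```text
time: 10.18
position: [0.4715, -0.0516, 0.0615]
tool_rot: [0.943, -0.333, 0.001, 0.0]
ft_force: [-4.2, -0.1, 30.3]
grip_width: 0.0005
grip_force: 14.7
```

>>> move_arm(motion="-1 0 0 -0.1 0;-1 -0.15 -0.1 -0.3 0;-1 -0.3 -0.22 -0.4 0;-1 -0.45 -0.22 -0.4 0;-1 -0.45 -0.22 -0.4 0;-1 -0.45 -0.22 -0.4 0")

```text
time: 10.68
position: [0.4272, 0.0408, 0.1391]
tool_rot: [0.944, -0.331, -0.0, 0.0]
ft_force: [0.3, 0.3, 0.3]
grip_width: 0.0007
grip_force: 0.0
```

```bash
python3 lid.py pics/w5.png
```

```text
{'time': np.float64(10.6833), 'position': array([0.4272, 0.0408, 0.1391]), 'ft_force': array([0.2745, 0.3326, 0.281 ])}
-0.03 -0.055 0.054; -0.03 -0.04 0.0541; -0.03 -0.025 0.0541; -0.03 0.025 0.0541; -0.03 0.04 0.0542; -0.03 0.055 0.0539; 0.03 -0.055 0.0539; 0.03 -0.04 0.0541; 0.03 -0.025 0.0542; 0.03 0.025 0.0541; 0.03 0.04 0.0542; 0.03 0.055 0.0539;
```

View pics/w5.png

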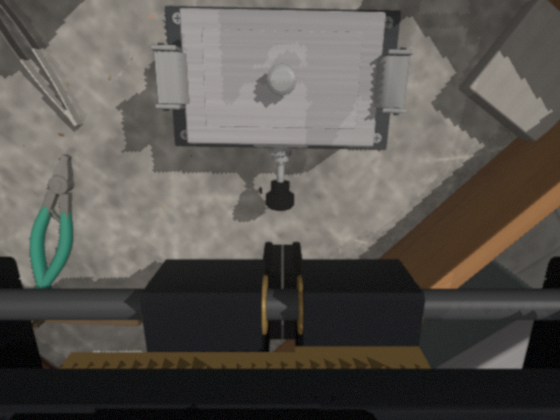

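Both catch housings, at (170,77) and (396,80), now reach over the lid's edge. The lid sits level at 54.1 mm with no load, and the knob is still out at (280,195). Next I'll place the closed fingers in front of the knob.

>>> move_arm(motion="-1 -0.1 -0.01 0 0;-1 -0.1 -0.01 0 0;-1 -0.1 -0.01 0.1 0;-1 -0.1 -0.01 0.25 0;-1 -0.1 -0.01 0.4 0;-1 -0.1 -0.01 0.54 0;-1 -0.1 -0.01 0.54 0;-1 -0.1 -0.01 0.54 0")

```text
time: 11.4
position: [0.4143, 0.0526, 0.0289]
tool_rot: [0.943, -0.333, -0.002, 0.0]
ft_force: [0.0, 0.1, -0.3]
grip_width: 0.0005
grip_force: 0.0
```

>>> move_arm(motion="-1 0.02 -0.005 0 0;-1 0.035 -0.005 0 0;-1 0.05 -0.005 0 0;-1 0.05 -0.005 0 0")

```text
time: 11.73
position: [0.4226, 0.0483, 0.0318]
tool_rot: [0.943, -0.333, -0.0, -0.0]
ft_force: [-1.9, 4.4, -1.6]
grip_width: 0.0011
grip_force: 2.0
```

>>> move_arm(motion="-1 0.015 0 0 0;-1 0.03 0 0 0;-1 0.03 0 0 0")

```text
time: 11.98
position: [0.429, 0.0439, 0.032]
tool_rot: [0.943, -0.333, 0.002, -0.0]
ft_force: [0.1, 0.5, -0.1]
grip_width: 0.0002
grip_force: 0.3
```

>>> move_arm(motion="-1 0.01 0.004 0 0;-1 0.015 0.004 0 0;-1 0.015 0.004 0 0")

```text
time: 12.23
position: [0.4288, 0.0422, 0.0315]
tool_rot: [0.943, -0.333, -0.001, -0.0]
ft_force: [-2.5, 5.5, 2.6]
grip_width: 0.0004
grip_force: 2.6
```

>>> move_arm(motion="-1 0.01 0 0 0;-1 0.01 0 0 0")

```text
time: 12.4
position: [0.4286, 0.0418, 0.0313]
tool_rot: [0.943, -0.333, -0.002, -0.0]
ft_force: [-2.7, 8.7, 3.7]
grip_width: 0.0002
grip_force: 4.4
```

>>> move_arm(motion="-1 0.01 0 0 0;-1 0.015 0 0 0;-1 0.015 0 0 0")

```text
time: 12.65
position: [0.4284, 0.0413, 0.0312]
tool_rot: [0.943, -0.334, -0.005, -0.0]
ft_force: [-4.9, 16.5, 5.6]
grip_width: 0.0006
grip_force: 7.2
```

>>> move_arm(motion="-1 0.01 0 0 0;-1 0.01 0 0 0;-1 -0.05 0 0 0;-1 -0.15 0 0 0;-1 -0.15 0 0 0;-1 -0.15 0 -0.3 0;-1 -0.15 0 -0.6 0;-1 -0.15 0 -0.8 0;-1 -0.15 0 -0.8 0;-1 -0.15 0 -0.8 0")

```text
time: 13.48
position: [0.4158, 0.0562, 0.1972]
tool_rot: [0.943, -0.333, 0.009, -0.002]
ft_force: [1.1, 0.7, 0.2]
grip_width: 0.0004
grip_force: 0.0
```

```bash
cat >> lid.py <<'E'
k=(abs(y)<.006)&(P[...,2]>.038)&(P[...,2]<.048)&(a<-.055)&(a>-.13); print("knob X range (box)",np.percentile(a[k],[1,99]),k.sum())
E
python3 lid.py pics/w6.png
```

```text
{'time': np.float64(13.4833), 'position': array([0.4158, 0.0562, 0.1972]), 'ft_force': array([1.0599, 0.6983, 0.2238])}
-0.03 -0.055 0.0539; -0.03 -0.04 0.0542; -0.03 -0.025 0.054; -0.03 0.025 0.0541; -0.03 0.04 0.0541; -0.03 0.055 0.054; 0.03 -0.055 0.0539; 0.03 -0.04 0.0541; 0.03 -0.025 0.054; 0.03 0.025 0.0542; 0.03 0.04 0.0541; 0.03 0.055 0.0539; knob X range (box) [-0.08095853 -0.06009915] 251
```

View pics/w6.png

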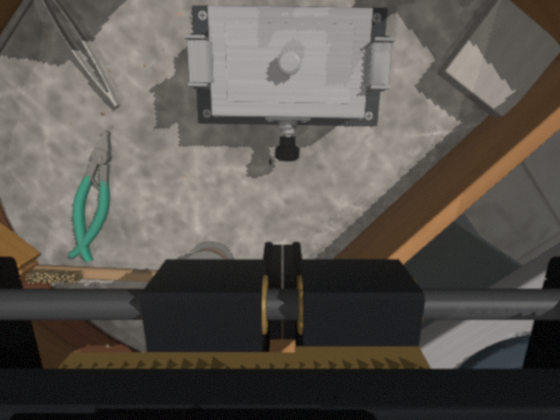

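The knob is home at (288,150), its front 81 mm ahead of the box origin as at the start. The lid is level and the tools have not moved.

```bash
python3 -c "
from rig import robot
print(robot.hand_in())"
```

```text
the job is handed in; nothing more can be done
None
```

The filings box is shut and locked and the job is handed in at about 13.5 s: the knob was drawn out, the lid pressed until level under both catches (highest wrist reading about 32 N), the knob pushed back home, and the surrounding tools left where they lay.

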